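# Show the faulty camera module and its spare on a repair clip

## Robot

A 7-joint arm with a two-finger parallel gripper is mounted at the origin on the work surface. World frame = base frame: x ahead of the robot, y to its left, z up, the work surface at z = 0. Lengths are in m, angles in rad, forces in N, time in s.
With the tool pointing down it reaches from about 0.425 to 0.825 m from the base axis. Payload 3.6 kg.
Tool frame: the origin (TCP) lies on the centre line of the jaws, within the pads' length; the fingertips stand 8 mm ahead of it and the grasp point (between the pads) lies 11 mm behind it; z points along the fingers, y is the line along which they close (so a half turn about z gives the same grasp; the last joint's range is limited). The gripper opens to 93 mm and grips with 3 to 60 N. Pads are 15 mm wide; open, the fingers measure 128 mm over their backs; the gripper's body (75 mm by 188 mm) begins 65 mm behind the grasp point.
Start: joints at [1.272, 0.615, -0.013, 1.423, 0.008, 1.103, -0.04], TCP at [0.175, -0.626, 0.227] pointing down, gripper open.
Joint ranges: [-3.12, 3.12], [-0.3, 2.06], [-1.34, 1.32], [0.26, 2.42], [-1.36, 4.5], [0.01, 1.98], [-2.84, 2.84]. Speed limits (rad/s): [2.79, 2.79, 3.14, 3.14, 3.14, 3.14, 3.14].

## Interface

Orientations are given as a 3x3 rotation matrix whose columns are the frame's x, y, z axes.
In Python, from plant import arm gives the robot as it stands.
- The arm moves only by the shell command python3 -m pendant 'ROWS' [OPENING] [FORCE]. ROWS is JSON, a list of rows, each an object of numbers: "dx", "dy", "dz": the shift along the world's x, y, z normalised to -1 to 1, where 1 is 0.05 m; "wx", "wy", "wz": the turn, a rotation vector about the world's x, y, z normalised to -1 to 1, where 1 is pi/4 rad. A call has 1 to 10 rows; each row shifts and turns the commanded pose from where the row before left it; what a row does not reach is not made up. A row lasts 1/8 s, in which the tool goes at most 62.5 mm and 10.7 degrees, less where a joint would pass 70% of its speed; a pose out of reach is approached as far as the arm can. A call with a number of a shift or a turn outside -1 to 1 is refused whole. A call with a gripper value outside its range is refused whole. OPENING is the opening in per cent of the stroke, from 0 (shut) to 100 (fully open), set as the call begins (- or left out, the last holds). The fingers move at their own pace and stop on an object; FORCE is the grip in N (left out, the last holds). Time passes only in rows, so rows that do not move let the fingers close. It gives the time, the measured TCP pose, the force, the opening and the grip force at its end, in the units of the state.
- arm.read_state(): the state, without advancing time (a new reading comes with each control period).
- arm.snapshot(name): name is "side" or "top" or "wrist"; returns a dict with "frame" (384x512x3 uint8, blue, green, red), "depth" (384x512 float32, m along the optical axis (not along the pixel's ray), 0 where there is no reading), "intrinsics" (3x3 intrinsics, pixels), "k1" (the pictures are not rectified: a ray, as slopes to the right and down, at radius r is drawn at 1 + k1 r^2 times it, then the intrinsics apply), "origin" and "orientation" of the camera in the world. Camera axes: x right, y up, looking along -z (the intrinsics and any distortion apply to the point x, -y, -z); pixel columns grow to the right and rows downward; lengths in m; the calibration is good to about 2 mm. A picture is of the moment at which its call begins.
- arm.sign_off(): hands the job in; it is judged then, once.
The state is a dict: "clock": time; "joints": joint angles; "joint_velocities": joint speeds; "effort": joint torques, N m; "ee_pos": TCP position; "tool_rot": TCP orientation; "force": force on the tool from outside, world axes, zero at the start; "torque": the same for the moment, N m; "opening": finger opening in m; "grip_force": force on a finger pad.
Only numpy, scipy, OpenCV 4.12 (cv2) and the standard library are available. Lean on these libraries where they do the work, as an engineer would, in place of code of your own. Each camera call takes 0.05 s, during which the arm holds its last target. There are 200 camera calls.

## Task

Make a short training clip at the phone repair bench: press the red record button fully in with the fingertips and let it come back up, then point down at the camera module inside the opened phone, holding the fingertips about 3 cm above its centre for at least two seconds. Then point in the same way at the matching spare camera module in the blue parts tray, and finish there, still pointing. Only the button may be touched: do not touch or move the phones, the tray, the spare parts or the screwdriver.

Things in the scene. Friction and masses are not known exactly. Their poses are not given: they have to be found in the camera images.
- record (a joint): Travel of the red record button, m: 0 = up, 0.006 = fully in. It springs back by itself; fully in takes about 5 N.
- record_top (a point): Centre of the top face of the red round push button (diameter 32 mm, on a black housing fixed to the bench); it is pressed straight down. Closed fingers press it best.
- open_phone: Opened phone lying on the bench, back removed, insides up (loose, 155 x 75 x 8 mm, aluminium rim, black battery, green circuit board along one side). Origin: centre of its underside; x along its length towards the camera end, y across, z up.
- phone_camera (a point): Centre of the top of the camera module inside the opened phone: a 30 x 30 mm square silver block with two black lenses with blue centres and a small orange connector tab, in a corner of the phone, 50 mm from the phone's centre along its length and 14 mm across; its top is 10 mm above the bench. Axes as the phone's, z up.
- tray: Blue open parts tray fixed to the bench, 90 x 210 mm, walls 14 mm high and 3 mm thick, floor 3 mm thick, in three equal compartments side by side along y, one spare in each. Origin: centre of its underside, z up.
- spare_camera_top (a point): Centre of the top of the spare camera module lying loose in one of the tray's compartments (any of the three): the same 30 x 30 x 6 mm square silver block with two black, blue-centred lenses and orange tab. Its top is about 9 mm above the bench; z up.
- spare_camera: The spare camera module itself; origin at the centre of its underside, z up.
- spare_speaker: Spare loudspeaker in the tray, not the one wanted: black block 18 x 42 x 6 mm with a brass grille. Origin: centre of its underside.
- spare_port: Spare charging-port board in the tray, not the one wanted: green board 18 x 46 mm, 6 mm high, with a steel socket. Origin: centre of its underside.
- closed_phone: Closed phone lying face down, not the one wanted: white back, 155 x 75 x 8 mm, with a grey camera bump (top 10 mm above the bench). Origin: centre of its underside. It may lie on either side of the tray, the opened phone on the other.
- driver: Loose screwdriver with a blue handle, 160 mm long, 20 to 30 mm thick at the handle, lying beyond the tray. Leave it alone.
Mind the look-alikes: they are no part of the job. Of the things that look like the part that bears record, take the one that is nearest to the robot's base at the start.

How it is judged:
On the way, in this order (a step that is already met when the one before it is completed fails the run):
1. the record button is pressed in (at least 4.5 of 6 mm) (value of joint record above 0.0045 m), for 0.05 s.
2. the fingertips hover just above the camera module in the opened phone, button up again (horizontal distance between the grasp point and phone_camera below 0.02 m and z of the grasp point in the frame of phone_camera between 0.022 and 0.085 m and value of joint record below 0.0015 m), for 1.6 s.
At the end, for the whole second after the job is handed in: The grasp point is within 20 mm sideways of the centre of the spare camera module and 22 to 85 mm above its top (fingertips some 3 to 66 mm above it), the button is up (within 1.5 mm), and both phones, all three spares and the screwdriver are within 6 mm of where they were (horizontal distance between the grasp point and spare_camera_top below 0.02 m and z of the grasp point in the frame of spare_camera_top between 0.022 and 0.085 m and value of joint record below 0.0015 m and distance of each of open_phone, closed_phone, spare_camera, spare_speaker, spare_port, driver from where it was at the start of the episode below 0.006 m); the robot touches nothing.
It fails at once if the robot touches a phone (contact force between any of the fingers, the arm and open_phone above 0.5 N or contact force between any of the fingers, the arm and closed_phone above 0.5 N).
It fails at once if the robot touches the tray or a spare part (contact force between any of the fingers, the arm and tray above 0.5 N or contact force between any of the fingers, the arm and spare_camera above 0.5 N or contact force between any of the fingers, the arm and spare_speaker above 0.5 N or contact force between any of the fingers, the arm and spare_port above 0.5 N).
It fails at once if the robot touches the screwdriver (contact force between any of the fingers, the arm and driver above 0.5 N).
It fails at once if a phone, a spare part or the screwdriver is moved by more than 10 mm (distance of any of open_phone, closed_phone, spare_camera, spare_speaker, spare_port, driver from where it was at the start of the episode above 0.01 m).
It also fails if it takes over 48 s, if anything falls off the work surface, if the arm or the gripper's body presses on something with over 40 N, if the wrist force passes 120 N, or if a joint passes its speed limit or range.

## Working session

There is one attempt and no reset: what is moved stays moved. The work goes in short steps, Python scripts to look and compute and a shell command to move; the robot and the scene stay as the last step left them, time stands still between calls to the robot, and variables do not carry over. Pictures are saved under pics/ and viewed, at most 10 in all, crops included, and the job is handed in when it is done.

```bash
mkdir -p pics
cat > h.py <<'E'
import numpy as np, cv2
from plant import arm
def snap(n,save=None):
    s=arm.snapshot(n); np.savez(f'{n}.npz',**s)
    if save: cv2.imwrite(f'pics/{save}.png',s['frame'])
    return s
def ray(s,u,v):
    K=np.array(s['intrinsics']); k1=float(s['k1'])
    p=cv2.undistortPoints(np.array([[[u,v]]],float),K,np.array([k1,0,0,0,0.]))[0,0]
    return np.array(s['orientation'])@np.array([p[0],-p[1],-1.])
def onz(s,u,v,z):
    d=ray(s,u,v); o=np.array(s['origin']); return o+d*(z-o[2])/d[2]
E
python3 - <<'E'
from h import *
a=snap('top','top1'); b=snap('side','side1')
for s in(a,b): print(s['origin'],np.round(s['orientation'],3).tolist(),s['intrinsics'],s['k1'])
cv2.imwrite('pics/both1.png',cv2.resize(a['frame'],(800,600),interpolation=cv2.INTER_CUBIC))
st=arm.read_state();print(st['clock'],st['ee_pos'],np.round(st['tool_rot'],3).tolist(),st['opening'])
E
```

```text
[ 0.56701792 -0.01186321  0.95697036] [[-0.015, 0.999, -0.044], [-1.0, -0.017, -0.026], [-0.027, 0.044, 0.999]] [[402.55432498   0.         254.12776111]
 [  0.         402.55432498 197.30140961]
 [  0.           0.           1.        ]] -0.005744672872749826
[-0.08799631  0.79018455  0.67451726] [[-0.765, 0.314, -0.563], [-0.644, -0.402, 0.651], [-0.022, 0.86, 0.51]] [[422.28558844   0.         256.12672828]
 [  0.         422.28558844 189.3456113 ]
 [  0.           0.           1.        ]] -0.15247300434698186
0.1 [ 0.1743459  -0.6254841   0.22560897] [[0.963, 0.269, -0.001], [0.269, -0.963, 0.002], [-0.0, -0.002, -1.0]] 0.09286263662060765
```

View pics/both1.png

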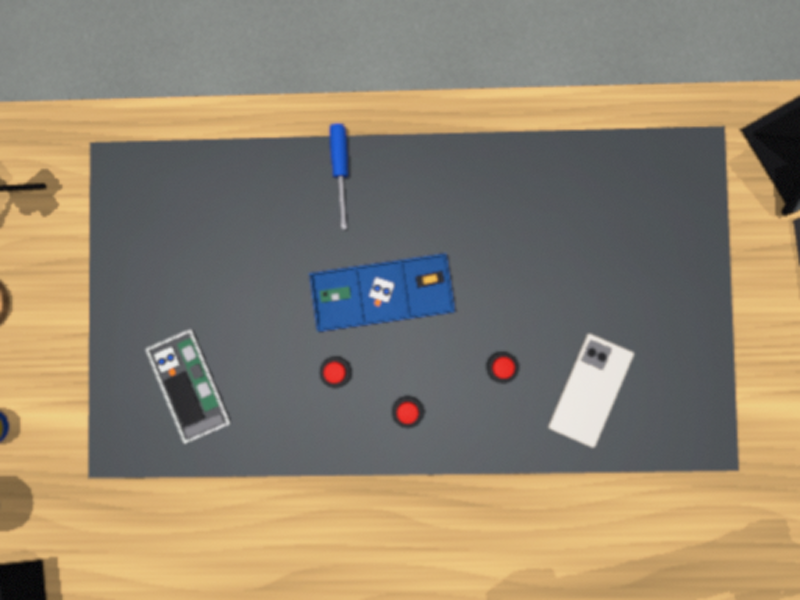

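View pics/side1.png

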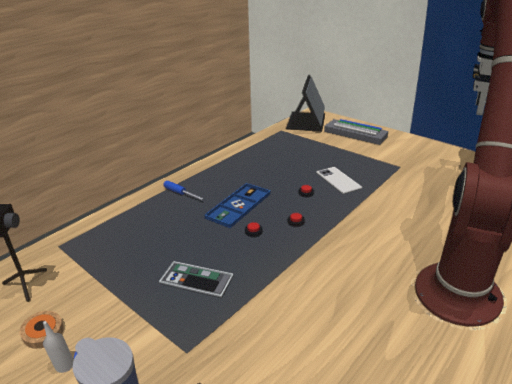

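The top view (scaled 1.5625×) shows three red buttons at (335,372), (502,367) and (407,411), and the last looks nearest the base. The opened phone's camera is at (166,358) and the spare camera is in the middle compartment at (381,290). The side view agrees with this.

```bash
cat > m.py <<'E'
from h import *
def blobs(m,amin):
    n,l,st,c=cv2.connectedComponentsWithStats(m.astype(np.uint8))
    return [(c[i],st[i]) for i in range(1,n) if st[i,4]>=amin]
for n in('top','side'):
    s=dict(np.load(f'{n}.npz')); f=s['frame'].astype(int); B,G,R=f[...,0],f[...,1],f[...,2]; D=s['depth']
    print(n)
    for c,st in blobs((R>150)&(G<70)&(B<70),40):
        u,v=c; d=np.median(D[int(v)-2:int(v)+3,int(u)-2:int(u)+3])
        z=(np.array(s['origin'])+ray(s,u,v)*d)[2]
        p=onz(s,u,v,z); print('red',c.round(1),st[4],p.round(4),'r',np.hypot(*p[:2]).round(3))
    for nm,(u0,v0),z in (('phone',(106,229),.010),('spare',(244,186),.009)) if n=='top' else (('phone',(177,275),.01),('spare',(238,204),.009)):
        w=14; sub=f[v0-w:v0+w,u0-w:u0+w]; mn=sub.min(2)
        # silver block incl. lenses: bright neutral -> min-area rect of largest blob
        m=(mn>150).astype(np.uint8)
        if n=='top' : print(np.array2string(mn,max_line_width=200))
        cs=max(cv2.findContours(m,0,2)[0],key=cv2.contourArea); r=cv2.minAreaRect(cs)
        c=np.array(r[0])+[u0-w,v0-w]; print(nm,r,c,onz(s,*c,z).round(4))
E
python3 m.py
```

```text
top
red [321.9 235. ] 142 [ 0.5191 -0.1424  0.0234] r 0.538
red [213.5 238. ] 139 [0.5157 0.1081 0.0236] r 0.527
red [260.3 263.9] 143 [0.4546 0.0005 0.0231] r 0.455
[[ 91  92  90  91  93  92  92  90  92  92  92  91  92  93  95 104 115 130 148 170 178 192 184 155 130 109  98  95]
 [ 91  90  92  92  91  92  93  92  92  92  92  92  96 104 119 142 163 171 172 174 162 152 132 109  97  94  92  90]
 [ 91  92  91  93  91  93  91  92  92  95  98 103 116 139 166 185 192 180 150 127 113 107  99  93  89  87  84  79]
 [ 91  91  91  92  92  92  94  95 102 116 128 137 155 173 189 183 156 129 108  97  94  94  92  87  82  75  71  70]
 [ 92  92  92  92  92  96 102 118 140 164 173 170 171 156 147 130 109  98  94  94  94  89  84  76  72  69  68  66]
 [ 90  92  94  98 103 116 138 165 185 192 180 152 129 108 102  97  97  97  94  94  91  85  74  70  67  66  69  76]
 [ 92  99 112 128 138 159 176 189 182 155 129 110  97  92  97 102 113 116 102  92  91  85  75  68  70  78  92 114]
 [100 123 154 170 172 180 169 151 130 108  96  96 100 108 121 143 165 167 134  94  91  89  79  73  86 113 140 163]
 [110 153 189 
[... 5559 characters left out ...]
 38  43  47  46  46  46  43  45  43  45  45  45  46  46  47  45  46  45  44  45  44  45  44  45  42  44]]
spare ((13.950000762939453, 13.149999618530273), (12.649109840393066, 12.965337753295898), 18.434947967529297) [243.95000076 185.14999962] [0.6384 0.0363 0.009 ]
side
red [295.7 215.8] 49 [ 0.4553 -0.0007  0.0217] r 0.455
red [253.  225.5] 56 [0.5162 0.1079 0.0231] r 0.527
phone ((14.399999618530273, 16.799999237060547), (3.200000286102295, 10.399999618530273), 36.869895935058594) [177.39999962 277.79999924] [0.5301 0.3619 0.01  ]
spare ((14.676471710205078, 14.705883026123047), (1.6977494955062866, 9.216353416442871), 75.96376037597656) [238.67647171 204.70588303] [0.6296 0.04   0.009 ]
```

```bash
python3 -c "
from h import *
s=dict(np.load('top.npz'))
print(onz(s,106.2,229.7,.010),onz(s,244,185.2,.009))"
python3 -m pendant '[{"dx":0.7,"dy":0.6},{"dx":0.7,"dy":0.9},{"dx":0.7,"dy":0.9},{"dx":0.7,"dy":0.9},{"dx":0.7,"dy":0.9},{"dx":0.5,"dy":0.9},{"dx":0.5,"dy":0.9},{"dx":0.3,"dy":0.9},{"dx":0.3,"dy":0.9},{"dx":0.2,"dy":0.9}]' 0
```

```text
[0.5380956  0.36487752 0.01      ] [0.63825909 0.03621343 0.009     ]invalid input at $[0]: expected keys dx, dy, dz, wx, wy, wz
```

```bash
python3 -m pendant '[{"dx":0.7,"dy":0.6,"dz":0,"wx":0,"wy":0,"wz":0},{"dx":0.7,"dy":0.9,"dz":0,"wx":0,"wy":0,"wz":0},{"dx":0.7,"dy":0.9,"dz":0,"wx":0,"wy":0,"wz":0},{"dx":0.7,"dy":0.9,"dz":0,"wx":0,"wy":0,"wz":0},{"dx":0.7,"dy":0.9,"dz":0,"wx":0,"wy":0,"wz":0},{"dx":0.5,"dy":0.9,"dz":0,"wx":0,"wy":0,"wz":0},{"dx":0.5,"dy":0.9,"dz":0,"wx":0,"wy":0,"wz":0},{"dx":0.3,"dy":0.9,"dz":0,"wx":0,"wy":0,"wz":0},{"dx":0.3,"dy":0.9,"dz":0,"wx":0,"wy":0,"wz":0},{"dx":0.2,"dy":0.9,"dz":0,"wx":0,"wy":0,"wz":0}]' 0
```

```text
clock: 1.35
ee_pos: [0.4399, -0.1893, 0.2264]
tool_rot: [[0.963, 0.269, -0.0], [0.269, -0.963, 0.0], [-0.0, -0.0, -1.0]]
force: [1.0, -0.3, 0.7]
opening: 0.0011
grip_force: 0.0
```

Tracking is good. I'll go above the button, to about (0.455, 0.0, 0.12), and look with the wrist camera.

```bash
python3 -m pendant '[{"dx":0.1,"dy":0.9,"dz":-0.2,"wx":0,"wy":0,"wz":0},{"dx":0.1,"dy":0.9,"dz":-0.4,"wx":0,"wy":0,"wz":0},{"dx":0.1,"dy":0.9,"dz":-0.4,"wx":0,"wy":0,"wz":0},{"dx":0,"dy":0.8,"dz":-0.5,"wx":0,"wy":0,"wz":0},{"dx":0,"dy":0.286,"dz":-0.6,"wx":0,"wy":0,"wz":0},{"dx":0,"dy":0,"dz":0,"wx":0,"wy":0,"wz":0}]'
python3 - <<'E'
from h import *
s=snap('wrist','wrist1'); f=s['frame'].astype(int); D=s['depth']
n,l,st,c=cv2.connectedComponentsWithStats(((f[...,2]>130)&(f[...,1]<70)&(f[...,0]<70)).astype(np.uint8))
for i in range(1,n):
    if st[i,4]>100: print(c[i],st[i],onz(s,*c[i],.0233).round(4))
E
```

```text
clock: 2.1
ee_pos: [0.4527, -0.0006, 0.12]
tool_rot: [[0.962, 0.272, -0.005], [0.272, -0.962, 0.0], [-0.005, -0.002, -1.0]]
force: [0.1, -0.1, -0.5]
opening: 0.0003
grip_force: 0.0
[155.23069307 101.63861386] [ 138   84   36   36 1010] [0.5179 0.1084 0.0233]
[408.21363636 171.64318182] [391 156  35  33 880] [ 0.5212 -0.1404  0.0233]
[250.61232877 194.48493151] [236 180  30  31 730] [0.4569 0.0014 0.0233]
```

View pics/wrist1.png

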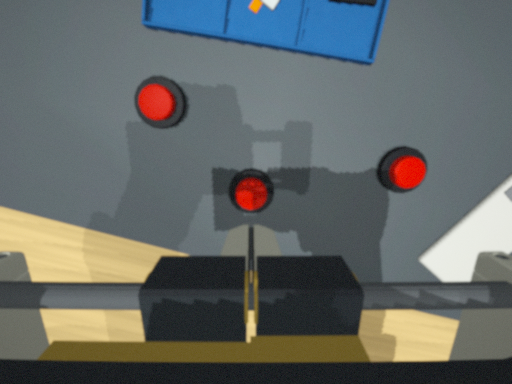

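The wrist view shows the nearest button at (250,194), directly under the closed fingertips at about (0.456, 0.001). The look-alikes are well clear, so I'll press.

```bash
python3 -m pendant '[{"dx":0.06,"dy":0.02,"dz":-0.6,"wx":0,"wy":0,"wz":0},{"dx":0,"dy":0,"dz":-0.6,"wx":0,"wy":0,"wz":0},{"dx":0,"dy":0,"dz":-0.4,"wx":0,"wy":0,"wz":0},{"dx":0,"dy":0,"dz":-0.1,"wx":0,"wy":0,"wz":0},{"dx":0,"dy":0,"dz":-0.1,"wx":0,"wy":0,"wz":0},{"dx":0,"dy":0,"dz":-0.06,"wx":0,"wy":0,"wz":0},{"dx":0,"dy":0,"dz":0,"wx":0,"wy":0,"wz":0}]'
```

```text
clock: 3.02
ee_pos: [0.4583, -0.0013, 0.0293]
tool_rot: [[0.963, 0.268, 0.002], [0.268, -0.963, -0.0], [0.002, 0.001, -1.0]]
force: [0.1, -1.5, 2.8]
opening: 0.0005
grip_force: 1.0
```

Contact is made at 2.8 N, so I'll press on until it bottoms out.

```bash
python3 -m pendant '[{"dx":0,"dy":0,"dz":-0.04,"wx":0,"wy":0,"wz":0},{"dx":0,"dy":0,"dz":-0.04,"wx":0,"wy":0,"wz":0},{"dx":0,"dy":0,"dz":0,"wx":0,"wy":0,"wz":0}]'
```

```text
clock: 3.4
ee_pos: [0.4583, -0.0013, 0.0249]
tool_rot: [[0.963, 0.268, 0.002], [0.268, -0.963, -0.0], [0.001, 0.001, -1.0]]
force: [2.1, -3.0, 3.7]
opening: 0.0003
grip_force: 2.2
```

```bash
python3 -m pendant '[{"dx":0,"dy":0,"dz":-0.03,"wx":0,"wy":0,"wz":0},{"dx":0,"dy":0,"dz":-0.02,"wx":0,"wy":0,"wz":0},{"dx":0,"dy":0,"dz":0,"wx":0,"wy":0,"wz":0}]'
```

```text
clock: 3.78
ee_pos: [0.4583, -0.0012, 0.024]
tool_rot: [[0.963, 0.268, 0.002], [0.268, -0.963, -0.001], [0.002, 0.001, -1.0]]
force: [-1.2, -2.4, 21.8]
opening: 0.0006
grip_force: 10.6
```

Fully in (21.8 N at the stop). I'll release it, rise and travel to the opened phone.

```bash
python3 -m pendant '[{"dx":0,"dy":0,"dz":0.4,"wx":0,"wy":0,"wz":0},{"dx":0,"dy":0,"dz":0.9,"wx":0,"wy":0,"wz":0},{"dx":0,"dy":0.3,"dz":0.9,"wx":0,"wy":0,"wz":0},{"dx":0.2,"dy":0.9,"dz":0.2,"wx":0,"wy":0,"wz":0},{"dx":0.2,"dy":0.9,"dz":0,"wx":0,"wy":0,"wz":0},{"dx":0.2,"dy":0.9,"dz":0,"wx":0,"wy":0,"wz":0},{"dx":0.2,"dy":0.9,"dz":0,"wx":0,"wy":0,"wz":0},{"dx":0.2,"dy":0.9,"dz":0,"wx":0,"wy":0,"wz":0},{"dx":0.2,"dy":0.9,"dz":0,"wx":0,"wy":0,"wz":0},{"dx":0.2,"dy":0.9,"dz":0,"wx":0,"wy":0,"wz":0}]'
python3 -m pendant '[{"dx":0.2,"dy":0.7,"dz":-0.2,"wx":0,"wy":0,"wz":0},{"dx":0,"dy":0,"dz":-0.2,"wx":0,"wy":0,"wz":0},{"dx":0,"dy":0,"dz":0,"wx":0,"wy":0,"wz":0}]'
python3 - <<'E'
from h import *
s=snap('wrist','wrist2')
E
```

```text
clock: 5.03
ee_pos: [0.5259, 0.331, 0.1409]
tool_rot: [[0.963, 0.27, -0.003], [0.27, -0.963, -0.001], [-0.003, -0.0, -1.0]]
force: [-0.3, 0.0, -0.2]
opening: 0.0008
grip_force: 0.0
clock: 5.4
ee_pos: [0.5358, 0.3625, 0.12]
tool_rot: [[0.963, 0.269, -0.004], [0.269, -0.963, -0.004], [-0.005, 0.002, -1.0]]
force: [0.4, -1.4, 0.4]
opening: 0.0008
grip_force: 0.0
```

View pics/wrist2.png

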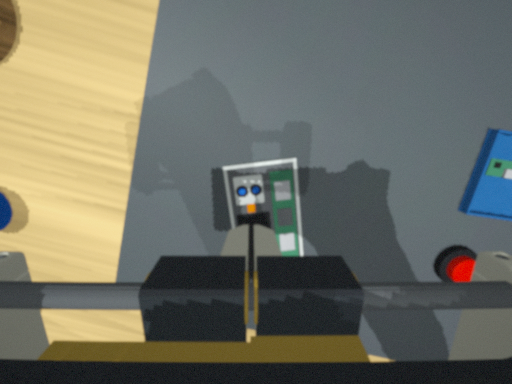

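The block spans about (233–265, 174–208), with its centre near (249,190).

Run:
```python
from h import *
s=dict(np.load('wrist.npz'))
f=s['frame'].astype(int)[165:215,225:275]
m=((f.max(2)-f.min(2)<40)&(f.min(2)>95)).astype(np.uint8)
print(onz(s,249,190.5,.01).round(4), onz(s,233,174,.01).round(4), onz(s,265,208,.01).round(4))
```

```text
[0.54   0.3658 0.01  ] [0.5526 0.3862 0.01  ] [0.526  0.3442 0.01  ]
```

```bash
python3 -m pendant '[{"dx":0.05,"dy":0.04,"dz":-0.5,"wx":0,"wy":0,"wz":0},{"dx":0,"dy":0,"dz":-0.5,"wx":0,"wy":0,"wz":0},{"dx":0,"dy":0,"dz":-0.4,"wx":0,"wy":0,"wz":0},{"dx":0,"dy":0,"dz":0,"wx":0,"wy":0,"wz":0}]'
```

```text
clock: 5.95
ee_pos: [0.5393, 0.3638, 0.051]
tool_rot: [[0.964, 0.267, -0.003], [0.267, -0.964, -0.003], [-0.004, 0.002, -1.0]]
force: [-0.2, -0.0, 0.1]
opening: 0.0003
grip_force: 0.0
```

On target within about 2 mm, with the fingertips 33 mm above. I'll hold for 2.5 s.

```bash
python3 -m pendant '[{"dx":0,"dy":0,"dz":-0.04,"wx":0,"wy":0,"wz":0},{"dx":0,"dy":0,"dz":0,"wx":0,"wy":0,"wz":0},{"dx":0,"dy":0,"dz":0,"wx":0,"wy":0,"wz":0},{"dx":0,"dy":0,"dz":0,"wx":0,"wy":0,"wz":0},{"dx":0,"dy":0,"dz":0,"wx":0,"wy":0,"wz":0},{"dx":0,"dy":0,"dz":0,"wx":0,"wy":0,"wz":0},{"dx":0,"dy":0,"dz":0,"wx":0,"wy":0,"wz":0},{"dx":0,"dy":0,"dz":0,"wx":0,"wy":0,"wz":0},{"dx":0,"dy":0,"dz":0,"wx":0,"wy":0,"wz":0},{"dx":0,"dy":0,"dz":0,"wx":0,"wy":0,"wz":0}]'
python3 -m pendant '[{"dx":0,"dy":0,"dz":0,"wx":0,"wy":0,"wz":0},{"dx":0,"dy":0,"dz":0,"wx":0,"wy":0,"wz":0},{"dx":0,"dy":0,"dz":0,"wx":0,"wy":0,"wz":0},{"dx":0,"dy":0,"dz":0,"wx":0,"wy":0,"wz":0},{"dx":0,"dy":0,"dz":0,"wx":0,"wy":0,"wz":0},{"dx":0,"dy":0,"dz":0,"wx":0,"wy":0,"wz":0},{"dx":0,"dy":0,"dz":0,"wx":0,"wy":0,"wz":0},{"dx":0,"dy":0,"dz":0,"wx":0,"wy":0,"wz":0},{"dx":0,"dy":0,"dz":0,"wx":0,"wy":0,"wz":0},{"dx":0,"dy":0,"dz":0,"wx":0,"wy":0,"wz":0}]'
python3 - <<'E'
from h import *
s=snap('side'); cv2.imwrite('pics/side2.png',cv2.resize(s['frame'][150:330,80:320],(800,600)))
E
```

```text
clock: 7.2
ee_pos: [0.54, 0.3662, 0.0501]
tool_rot: [[0.963, 0.269, -0.0], [0.269, -0.963, 0.0], [-0.0, -0.0, -1.0]]
force: [0.1, -0.0, -0.7]
opening: 0.0004
grip_force: 0.0
clock: 8.45
ee_pos: [0.54, 0.3662, 0.0501]
tool_rot: [[0.963, 0.269, 0.0], [0.269, -0.963, 0.0], [0.0, -0.0, -1.0]]
force: [-0.4, 0.3, -0.4]
opening: 0.0004
grip_force: 0.0
```

View pics/side2.png

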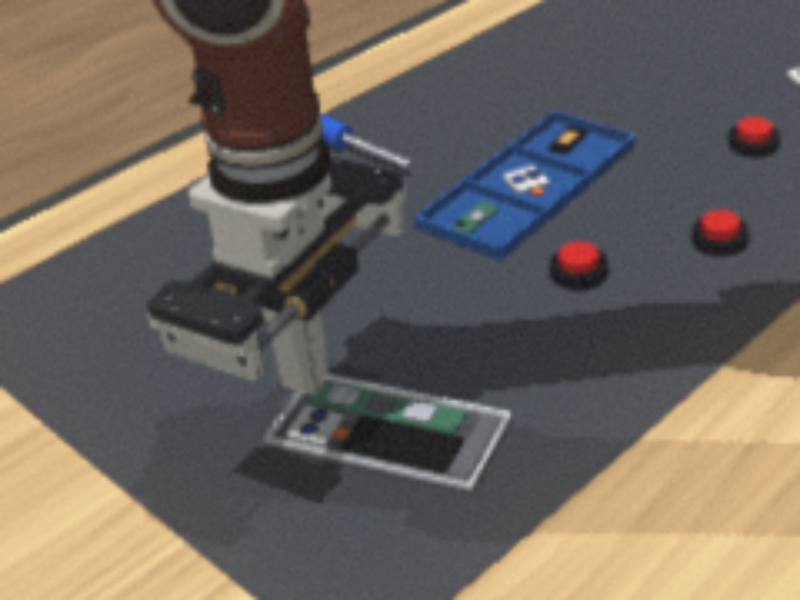

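The fingertips (300,390) hover above the camera block (315,425), the phone hasn't moved, and all the buttons are up. I'll rise and go to the spare camera at (0.638, 0.036).

```bash
python3 -m pendant '[{"dx":0,"dy":0,"dz":0.6,"wx":0,"wy":0,"wz":0},{"dx":0,"dy":-0.2,"dz":0.8,"wx":0,"wy":0,"wz":0},{"dx":0.2,"dy":-0.8,"dz":0.2,"wx":0,"wy":0,"wz":0},{"dx":0.3,"dy":-0.9,"dz":0,"wx":0,"wy":0,"wz":0},{"dx":0.3,"dy":-0.9,"dz":0,"wx":0,"wy":0,"wz":0},{"dx":0.3,"dy":-0.9,"dz":0,"wx":0,"wy":0,"wz":0},{"dx":0.3,"dy":-0.9,"dz":0,"wx":0,"wy":0,"wz":0},{"dx":0.3,"dy":-0.9,"dz":0,"wx":0,"wy":0,"wz":0},{"dx":0.26,"dy":-1,"dz":-0.1,"wx":0,"wy":0,"wz":0},{"dx":0,"dy":0,"dz":-0.1,"wx":0,"wy":0,"wz":0}]'
python3 -m pendant '[{"dx":0,"dy":0,"dz":0,"wx":0,"wy":0,"wz":0}]'
python3 - <<'E'
from h import *
s=snap('wrist','wrist3'); f=s['frame'].astype(int)
m=((f.max(2)-f.min(2)<60)&(f.min(2)>120)).astype(np.uint8); m[:140]=0; m[240:]=0; m[:,:200]=0; m[:,310:]=0
m=cv2.morphologyEx(m,cv2.MORPH_CLOSE,np.ones((9,9),np.uint8))
c=max(cv2.findContours(m,0,2)[0],key=cv2.contourArea); r=cv2.minAreaRect(c); print(r,onz(s,*r[0],.009).round(4))
E
```

```text
clock: 9.75
ee_pos: [0.639, 0.0332, 0.1199]
tool_rot: [[0.966, 0.258, 0.001], [0.258, -0.966, -0.005], [-0.001, 0.005, -1.0]]
force: [-1.4, -0.5, 0.1]
opening: 0.0006
grip_force: 0.0
clock: 9.88
ee_pos: [0.6374, 0.042, 0.1196]
tool_rot: [[0.963, 0.269, -0.001], [0.269, -0.963, 0.001], [-0.001, -0.002, -1.0]]
force: [0.3, 0.1, -0.5]
opening: 0.0006
grip_force: 0.0
((253.5260009765625, 196.86614990234375), (29.083202362060547, 38.411781311035156), 37.5685920715332) [0.6364 0.0393 0.009 ]
```

View pics/wrist3.png

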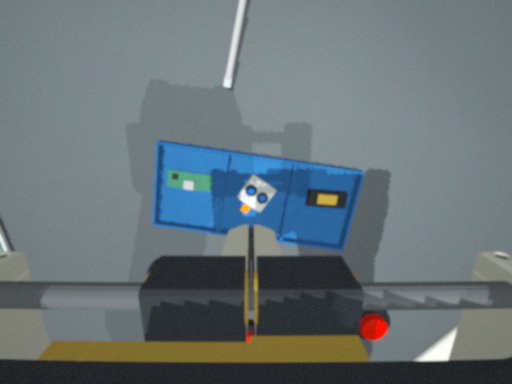

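The block is at about (257,194) in the middle compartment, which puts it at (0.638, 0.037). I'll shift −4 mm in y and descend.

```bash
python3 -m pendant '[{"dx":0,"dy":-0.08,"dz":-0.5,"wx":0,"wy":0,"wz":0},{"dx":0,"dy":0,"dz":-0.5,"wx":0,"wy":0,"wz":0},{"dx":0,"dy":0,"dz":-0.4,"wx":0,"wy":0,"wz":0},{"dx":0,"dy":0,"dz":0,"wx":0,"wy":0,"wz":0},{"dx":0,"dy":0,"dz":0,"wx":0,"wy":0,"wz":0},{"dx":0,"dy":0,"dz":0,"wx":0,"wy":0,"wz":0},{"dx":0,"dy":0,"dz":0,"wx":0,"wy":0,"wz":0},{"dx":0,"dy":0,"dz":0,"wx":0,"wy":0,"wz":0},{"dx":0,"dy":0,"dz":0,"wx":0,"wy":0,"wz":0}]'
python3 - <<'E'
from h import *
s=snap('side'); cv2.imwrite('pics/side3.png',cv2.resize(s['frame'][150:330,100:340],(800,600)))
E
```

```text
clock: 11.05
ee_pos: [0.6381, 0.0371, 0.0503]
tool_rot: [[0.963, 0.268, 0.0], [0.268, -0.963, 0.0], [0.0, -0.0, -1.0]]
force: [0.4, -0.4, -0.3]
opening: 0.0003
grip_force: 0.0
```

View pics/side3.png

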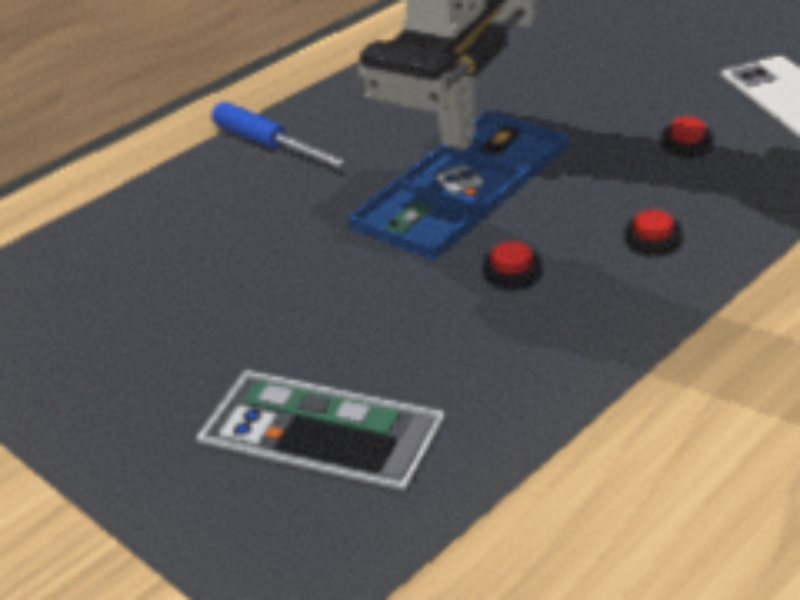

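The fingertips (456,142) hover above the spare camera (460,180), nothing has moved, and the buttons are up.

```bash
python3 -c "
from plant import arm
print(arm.sign_off())"
```

```text
the job is handed in; nothing more can be done
None
```

The clip is done and handed in at about 11 s of the 48 s limit, but sign-off returned no verdict: I pressed the nearest record button to its stop and let it come back up, pointed at the opened phone's camera for about 2.5 s, and finished about 3 cm above the matching spare, with nothing else touched or visibly moved.

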